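# Press the square planing stop flush

### The job

A board is to be slid along the planing rail on the bench, and its square stop is in the way: press that stop down gently with the fingertips until it is flush with the rail, then withdraw. Only push it, do not grip it or pull it up. Do not touch the three round stops, and leave the loose things beside the rail where they are.

Things in the scene. Friction and masses are not known exactly. Their poses are not given: they have to be found in the camera images.
- rail: Planing rail screwed to the bench: light hardwood bar, 85 mm (its x) x 300 mm (its y) x 45 mm high, a small steel lug at each end. Origin: centre of its underside, on the bench; z up. Four metal stops slide up and down in round dark flanges 52 mm across, on its centre line at y = -93, -31, 31 and 93 mm; which stop stands where varies.
- square_stop: The square stop: bare metal, 30 x 30 mm seen from above, the only square one. It stands 14 to 20 mm proud of the rail's top face. Origin: centre of its top face; z up, x and y as the rail's. It slides straight down stiffly (about 4 N plus slight drag) and stays where left; its end stop leaves its top about 1 mm above the wood, which is flush. It can also be pulled up, which is wrong.
- round_stop_1: One of three round stops: bare metal, 20 mm across, standing 14 to 20 mm proud of the rail's top face. Origin: centre of its top face; z up, x and y as the rail's. It slides as easily as the square one (about 4 N) and stays where it is left; to be left alone.
- round_stop_2: One of three round stops: bare metal, 20 mm across, standing 14 to 20 mm proud of the rail's top face. Origin: centre of its top face; z up, x and y as the rail's. It slides as easily as the square one (about 4 N) and stays where it is left; to be left alone.
- round_stop_3: One of three round stops: bare metal, 20 mm across, standing 14 to 20 mm proud of the rail's top face. Origin: centre of its top face; z up, x and y as the rail's. It slides as easily as the square one (about 4 N) and stays where it is left; to be left alone.
- pine_board: Loose pine offcut, 45 x 140 x 22 mm high, lying in front of the rail. Origin: centre of its underside; long side along its y. Leave alone.
- sanding_block: Loose brown cork sanding block, 64 x 114 x 30 mm high, lying behind the rail. Origin: centre of its underside; long side along its y. Leave alone.
- tape_measure: Loose yellow and black tape measure, 36 x 80 x 66 mm high, standing behind the rail. Origin: centre of its underside; long side along its y. Leave alone.

How it is judged:
On the way:
1. the fingers have pushed the square stop flush (z of square_stop in the frame of rail below 0.048 m and contact force between the fingers and square_stop above 0.3 N), for 0.02 s.
At the end, for the whole second after the job is handed in: The top of the square stop is less than 3 mm above the rail's top face; each round stop stands within 3 mm of its height at the start; board, sanding block and tape measure lie still within 10 mm of where they were (z of square_stop in the frame of rail between 0.044 and 0.048 m and distance of each of round_stop_1, round_stop_2, round_stop_3 from where it was at the start of the episode below 0.003 m and distance of each of pine_board, sanding_block, tape_measure from where it was at the start of the episode below 0.01 m and linear speed of each of pine_board, sanding_block, tape_measure below 0.01 m/s); the robot touches nothing.
It fails at once if the square stop is pulled up (more than 24 mm proud) (z of square_stop in the frame of rail above 0.069 m).
It fails at once if a round stop is touched (more than 1 N) or moved (more than 3 mm) (contact force between any of the fingers, the arm and round_stop_1 above 1 N or contact force between any of the fingers, the arm and round_stop_2 above 1 N or contact force between any of the fingers, the arm and round_stop_3 above 1 N or distance of any of round_stop_1, round_stop_2, round_stop_3 from where it was at the start of the episode above 0.003 m).
It fails at once if a loose thing beside the rail is moved (more than 10 mm) (distance of any of pine_board, sanding_block, tape_measure from where it was at the start of the episode above 0.01 m).
It fails at once if the square stop or the rail is pressed roughly (more than 45 N) (contact force between the fingers and square_stop above 45 N or contact force between the fingers and rail above 45 N).
It also fails if it takes over 27 s, if anything falls off the work surface, if the arm or the gripper's body presses on something with over 40 N, if the wrist force passes 120 N, or if a joint passes its speed limit or range.

### The arm

A 6-joint arm with a two-finger parallel gripper is mounted at the origin on a cart in front of the work surface, level with it; the furniture and walls round the work are solid. World frame = base frame: x ahead of the robot, y to its left, z up, the work surface at z = 0. Lengths are in m, angles in rad, forces in N, time in s.
With the tool pointing down it reaches from about 0.325 to 0.85 m from the base axis. Payload 4.4 kg.
Tool frame: the origin (TCP) lies at the very end of the fingers, on their centre line; the grasp point (between the pads) lies 19 mm behind it (r.hold_point_z is the distance from the TCP to the grasp point, in m); z points along the fingers, y is the line along which they close (so a half turn about z gives the same grasp; the last joint's range is limited). The gripper opens to 94 mm and grips with 3 to 60 N. Pads are 16 mm wide; open, the fingers measure 119 mm over their backs; the gripper's body (75 mm by 177 mm) begins 78 mm behind the grasp point.
Start: joints at [-1.329, 0.207, 1.542, -0, 1.393, -0.15], TCP at [0.22, -0.531, 0.205] pointing down, gripper open.
Joint ranges: [-2.73, 2.73], [-0.86, 2.22], [0.23, 2.46], [-1.11, 4.25], [0.08, 2.63], [-2.82, 2.82]. Speed limits (rad/s): [2.79, 2.79, 3.14, 3.14, 3.14, 3.14].

### API

Orientations are given as a 3x3 rotation matrix whose columns are the frame's x, y, z axes.
In Python, from plant import r gives the robot as it stands.
- The arm moves only by the tool send_rows, never from a script. Its argument "plan" is a list of rows, each an object with "translation": the shift along the tool's x, y, z in units of 40 mm (1.0 is 40 mm), a list of three; "rot": the turn, a rotation vector about the tool's x, y, z in units of 10 degrees (1.0 is 10 degrees), a list of three. A call has 1 to 5 rows; each row is the pose to reach, as a shift and turn from the pose commanded when the call began, along the tool's axes at that moment; what a row does not reach only later rows make up. A row lasts 1/8 s, in which the tool goes at most 62.5 mm and 10.7 degrees, less where a joint would pass 70% of its speed; a pose out of reach is approached as far as the arm can. A call with a gripper value outside its range is refused whole. "jaw" is the finger opening in mm, from 0 to 94, set as the call begins (left out, the last holds). The fingers move at their own pace and stop on an object; "squeeze" is the grip in N (left out, the last holds). Time passes only in rows, so rows that repeat a pose let the fingers close. It gives the time, the measured TCP pose, the force, the opening and the grip force at its end, in the units of the state.
- r.read_state(): the state, without advancing time (a new reading comes with each control period).
- r.capture(name): name is "side" or "top"; returns a dict with "color" (400x640x3 uint8, red, green, blue), "depth" (400x640 float32, m along the optical axis (not along the pixel's ray), 0 where there is no reading), "mtx" (3x3 intrinsics, pixels), "dist_coeffs" ([k1, k2, p1, p2, k3] as OpenCV has them; the pictures are not rectified), "rvec" (rotation vector, rad) and "tvec" (3), from world to camera coordinates, as OpenCV has them. Camera axes: x right, y down, z forward; pixel columns grow to the right and rows downward; lengths in m; the calibration is good to about 2 mm. A picture is of the moment at which its call begins.
- r.sign_off(): hands the job in; it is judged then, once.
Trained networks look in the newest picture that a camera, given by its name, has taken for a name from the list of things; names that differ only in an ending like _2 or _b are one class to them, and where a whole thing is asked for, a point or a joint stands for the part that bears it (a point fixed in the world has none). Each returns a list of dicts, best first, with "score" (0 to 1); they miss things now and then, are a little off and sometimes report something else, mostly with a low value. They report only what shows in the picture. A call takes as long as a camera call.
- r.find_in(camera, name): "bbox" ([centre column, centre row, width, height] in pixels, round what is visible of it).
- r.trace(camera, name): "mask" (400x640 bool, what is visible of it) and "bbox" ([centre column, centre row, width, height] in pixels, round what is visible of it).
The state is a dict: "clock": time; "q": joint angles; "qvel": joint speeds; "tau": joint torques, N m; "tcp_pos": TCP position; "orientation": TCP orientation; "contact_force": force on the tool from outside, world axes, zero at the start; "ft_torque": the same for the moment, N m; "grip_width": finger opening in m; "finger_force": force on a finger pad.
Only numpy, scipy, OpenCV 4.12 (cv2) and the standard library are available. Lean on these libraries where they do the work, as an engineer would, in place of code of your own. Each camera call takes 0.05 s, during which the arm holds its last target. There are 200 camera calls.

## Working session

There is one attempt and no reset: what is moved stays moved. The work goes in short steps, Python scripts to look and compute and a tool call to move; the robot and the scene stay as the last step left them, time stands still between calls to the robot, and variables do not carry over. Pictures are saved under pics/ and viewed, at most 10 in all, crops included, and the job is handed in when it is done.

Besides the shell and the picture viewer there is one more tool, called after "Request:" as name(argument=value, ...) on one line, values as JSON. send_rows: Moves the arm, as the interface text tells. Its arguments: {"type":"object","properties":{"plan":{"type":"array","items":{"type":"object","properties":{"translation":{"type":"array","items":{"type":"number"}},"rot":{"type":"array","items":{"type":"number"}}}}},"jaw":{"type":"number"},"squeeze":{"type":"number"}},"required":["plan"]}

```bash
mkdir -p pics; cat > h.py <<'E'
import numpy as np,cv2
from plant import r
def world(c,mask):
    v,u=np.nonzero(mask&(c["depth"]>0)); z=c["depth"][v,u]
    p=cv2.undistortPoints(np.c_[u,v].astype(float)[:,None],c["mtx"],c["dist_coeffs"])[:,0]
    R=cv2.Rodrigues(c["rvec"])[0]
    return (np.c_[p*z[:,None],z]-np.ravel(c["tvec"]))@R
E
python3 - <<'E'
from h import *
cs=[]
for n in("top","side"):
    c=r.capture(n);cs.append(c["color"])
    for t in("rail","square_stop","round_stop_1","pine_board","sanding_block","tape_measure"):
        for d in r.trace(n,t)[:4]:
            P=world(c,d["mask"])
            print(n,t,round(d["score"],2),np.round(d["bbox"]),len(P),np.round(np.median(P,0),4) if len(P) else "",np.round(np.percentile(P,[2,98],axis=0),3).tolist() if len(P) else "")
            if t=="rail":
                top=P[abs(P[:,2]-.045)<.006]
                if len(top)>50: print(cv2.minAreaRect(top[:,:2].astype(np.float32)))
cv2.imwrite("pics/a.png",cs[0][...,::-1]);cv2.imwrite("pics/b.png",cs[1][...,::-1])
s=r.read_state();print(s["clock"],s["tcp_pos"],s["orientation"],s["grip_width"])
E
```

```text
top rail 0.63 [315. 227. 149.  67.] 5186 [0.5268 0.0523 0.0456] [[0.468, -0.105, 0.002], [0.593, 0.223, 0.05]]
((0.5303688049316406, 0.05927298218011856), (0.30080193281173706, 0.08542575687170029), 76.64812469482422)
top square_stop 0.68 [272. 217.  13.  12.] 191 [0.5494 0.1478 0.0637] [[0.536, 0.134, 0.049], [0.565, 0.164, 0.067]]
top round_stop_1 0.63 [351. 236.   5.   8.] 52 [ 0.5075 -0.0306  0.0603] [[0.501, -0.039, 0.058], [0.516, -0.024, 0.062]]
top round_stop_1 0.61 [327. 230.   7.   8.] 41 [0.5217 0.0289 0.064 ] [[0.515, 0.022, 0.062], [0.529, 0.036, 0.067]]
top round_stop_1 0.61 [296. 224.   9.   6.] 68 [0.5365 0.0889 0.0646] [[0.528, 0.08, 0.055], [0.546, 0.098, 0.067]]
top pine_board 0.82 [299. 271.  59.  29.] 1224 [0.429  0.0888 0.0227] [[0.402, 0.024, 0.019], [0.455, 0.157, 0.026]]
top sanding_block 0.7 [363. 187.  50.  33.] 1319 [ 0.6269 -0.0541  0.0304] [[0.592, -0.106, 0.006], [0.663, -0.0, 0.034]]
top tape_measure 0.75 [283. 166.  40.  22.] 606 [0.665  0.1332 0.0594] [[0.647, 0.099, 0.005], [0.687, 0.169, 0.069]]
top tape_measure 0.53 [298. 222.   7.   7.] 46 [0.536
[... 513 characters left out ...]
7]]
side round_stop_1 0.55 [343. 180.  12.  20.] 139 [0.5283 0.0307 0.062 ] [[0.518, 0.021, 0.048], [0.534, 0.038, 0.066]]
side pine_board 0.69 [406. 185.  68.  66.] 2014 [0.4386 0.0962 0.0217] [[0.403, 0.024, 0.001], [0.462, 0.159, 0.025]]
side sanding_block 0.6 [265. 201.  64.  62.] 2378 [ 0.6386 -0.0425  0.0299] [[0.597, -0.107, 0.001], [0.671, 0.005, 0.033]]
side tape_measure 0.95 [326. 280.  54.  48.] 1666 [0.681  0.146  0.0546] [[0.651, 0.106, 0.007], [0.693, 0.174, 0.068]]
0.7 [ 0.21957074 -0.53143276  0.20548694] [[ 9.24231536e-01  3.81832512e-01  2.80201418e-05]
 [ 3.81832513e-01 -9.24231534e-01 -5.30912326e-05]
 [ 5.62513997e-06  5.97675926e-05 -9.99999998e-01]] 0.09390393505127853
```

View pics/a.png

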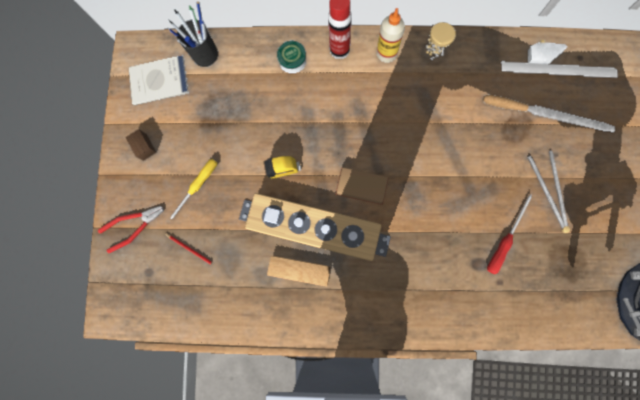

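View pics/b.png

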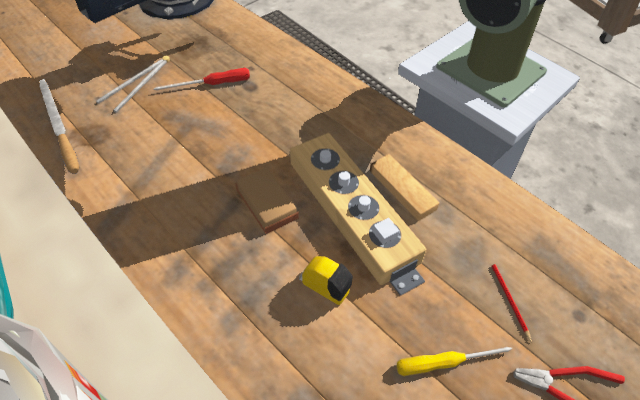

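The top view shows the square stop at about (272, 216), at the left (+y) end of the rail. The round stops are at (298,222), (326,229) and (352,236). The side view agrees, with the square stop at (385,232). I measure its centre at about (0.552, 0.150) with its top at z≈0.064, and the rail's y axis at 76.8°. I'll move over it with the jaws closed.

Request:
send_rows(plan=[{"translation": [1,-0.9,0],"rot": [0,0,0]},{"translation": [2,-1.8,0],"rot": [0,0,0]},{"translation": [3,-2.7,0],"rot": [0,0,0]},{"translation": [4,-3.6,0],"rot": [0,0,0]},{"translation": [5,-4.5,0],"rot": [0,0,0]}], jaw=0, squeeze=10)

```text
clock: 1.32
tcp_pos: [0.3363, -0.2872, 0.2057]
orientation: [[0.924, 0.381, 0.001], [0.381, -0.924, -0.001], [0.0, 0.001, -1.0]]
contact_force: [0.2, -0.3, -0.6]
grip_width: 0.0472
finger_force: 0.0
```

Request:
send_rows(plan=[{"translation": [1,-0.9,0],"rot": [0,0,0]},{"translation": [2,-1.8,0],"rot": [0,0,0]},{"translation": [3,-2.7,0],"rot": [0,0,0]},{"translation": [4,-3.6,0],"rot": [0,0,0]},{"translation": [5,-4.5,0],"rot": [0,0,0]}])

```text
clock: 1.95
tcp_pos: [0.4525, -0.0443, 0.2059]
orientation: [[0.924, 0.382, 0.001], [0.382, -0.924, -0.0], [0.001, 0.001, -1.0]]
contact_force: [-0.2, 0.1, 0.4]
grip_width: 0.0006
finger_force: 0.0
```

Request:
send_rows(plan=[{"translation": [1,-0.9,0],"rot": [0,0,-1]},{"translation": [2,-1.8,0],"rot": [0,0,-2]},{"translation": [3,-2.7,0],"rot": [0,0,-3]},{"translation": [4.2,-3.6,0],"rot": [0,0,-4]},{"translation": [4.2,-3.6,0.5],"rot": [0,0,-5]}])

```text
clock: 2.58
tcp_pos: [0.555, 0.1551, 0.187]
orientation: [[0.291, 0.957, 0.005], [0.957, -0.291, 0.002], [0.003, 0.005, -1.0]]
contact_force: [-0.5, -1.1, -0.3]
grip_width: 0.0006
finger_force: 0.0
```

```bash
cat >> h.py <<'E'
def go(x,y,z):
    s=r.read_state();R=np.array(s["orientation"])
    print(s["clock"],s["tcp_pos"],s["grip_width"],"units",(R.T@(np.array([x,y,z])-s["tcp_pos"])/.04).round(3),"yaw",np.degrees(np.arctan2(R[1,0],R[0,0])),s["contact_force"])
E
python3 -c "
from h import *
go(.5522,.1497,.064)"
```

```text
2.575 [0.55498083 0.1550514  0.18700024] 0.000627656710051915 units [-0.158 -0.042  3.074] yaw 73.05364083072598 [-0.50119895 -1.05485431 -0.33946104]
```

Request:
send_rows(plan=[{"translation": [-0.15,-0.04,0.5],"rot": [0,0,-0.35]},{"translation": [-0.15,-0.04,1.2],"rot": [0,0,-0.35]},{"translation": [-0.15,-0.04,1.9],"rot": [0,0,-0.35]},{"translation": [-0.15,-0.04,2.2],"rot": [0,0,-0.35]},{"translation": [-0.15,-0.04,2.2],"rot": [0,0,-0.35]}])

```text
clock: 3.2
tcp_pos: [0.5482, 0.1459, 0.0968]
orientation: [[0.243, 0.97, -0.002], [0.97, -0.243, -0.0], [-0.001, -0.002, -1.0]]
contact_force: [-0.3, 0.2, 0.6]
grip_width: 0.0006
finger_force: 0.0
```

```bash
python3 - <<'E'
from h import *
go(.5522,.1497,.064)
c=r.capture("side");cv2.imwrite("pics/c.png",cv2.resize(c["color"][150:300,290:470,::-1],None,fx=4,fy=4,interpolation=cv2.INTER_CUBIC))
E
```

```text
3.2 [0.54816957 0.14593942 0.09679119] 0.0005678009288530199 units [0.116 0.076 0.82 ] yaw 75.94533692161309 [-0.31775447  0.22244059  0.59637871]
```

View pics/c.png

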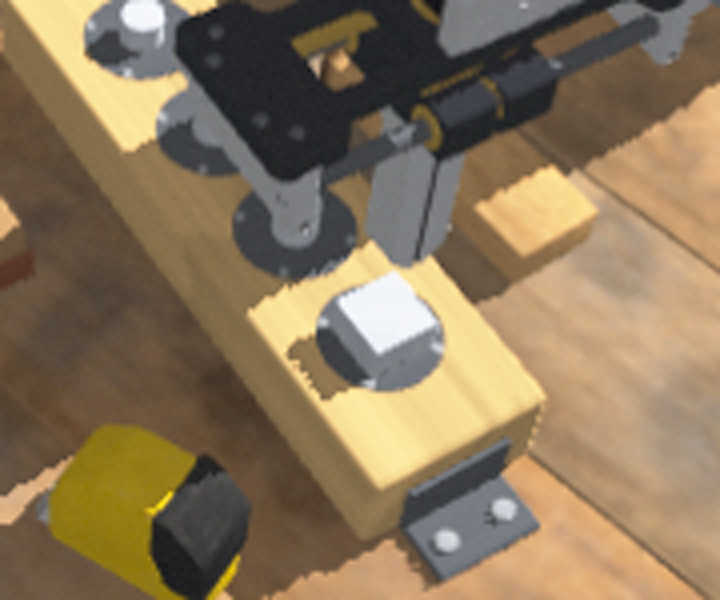

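The crop shows the closed fingertips at about (410,255), hovering above the square stop, whose top is at about (388,312). I'll correct the small lateral offset and approach.

Request:
send_rows(plan=[{"translation": [0.12,0.08,0.2],"rot": [0,0,-0.08]},{"translation": [0.12,0.08,0.45],"rot": [0,0,-0.08]},{"translation": [0.12,0.08,0.5],"rot": [0,0,-0.08]},{"translation": [0.12,0.08,0.5],"rot": [0,0,-0.08]}])

```text
clock: 3.75
tcp_pos: [0.5527, 0.1499, 0.0771]
orientation: [[0.229, 0.973, -0.001], [0.973, -0.229, -0.0], [-0.0, -0.001, -1.0]]
contact_force: [0.1, 0.2, 0.8]
grip_width: 0.0004
finger_force: 0.0
```

```bash
python3 - <<'E'
from h import *
go(.5522,.1497,.064)
c=r.capture("side");s=r.read_state()
for p in (s["tcp_pos"],[.5522,.1497,.064]):
    q=cv2.projectPoints(np.array([p],float),c["rvec"],c["tvec"],c["mtx"],c["dist_coeffs"])[0].ravel(); print((q-[340,180])*8)
cv2.imwrite("pics/d.png",cv2.resize(c["color"][180:250,340:430,::-1],None,fx=8,fy=8,interpolation=cv2.INTER_CUBIC))
E
```

```text
3.75 [0.55268115 0.14988539 0.07706953] 0.0003823085173783376 units [-0.007 -0.01   0.327] yaw 76.74936703818146 [0.05275055 0.21699808 0.77169994]
[382.34830006 340.57896707]
[375.81445595 377.33669566]
```

View pics/d.png

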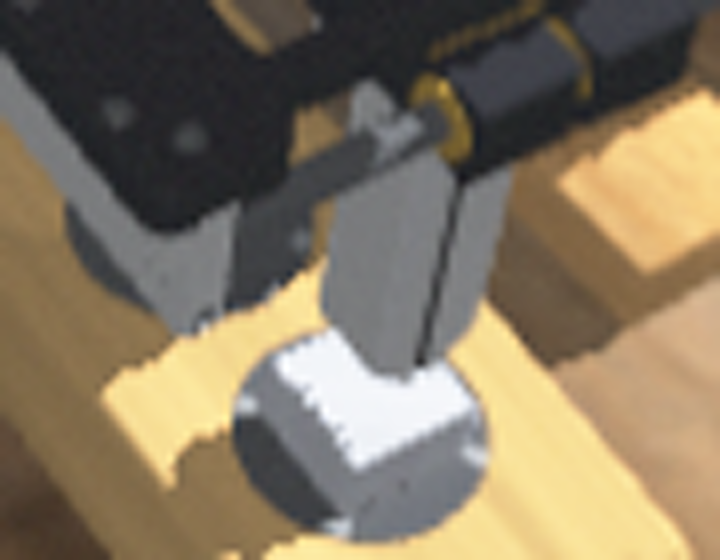

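The tip is about 13 mm above the stop's top face and centred to within about 2 mm (tip at (400,375), top centre near (375,393)). Now I'll press gently.

Request:
send_rows(plan=[{"translation": [0,0,0.12],"rot": [0,0,0]},{"translation": [0,0,0.24],"rot": [0,0,0]},{"translation": [0,0,0.34],"rot": [0,0,0]},{"translation": [0,0,0.44],"rot": [0,0,0]},{"translation": [0,0,0.5],"rot": [0,0,0]}])

```text
clock: 4.42
tcp_pos: [0.5528, 0.1499, 0.0574]
orientation: [[0.229, 0.973, -0.001], [0.973, -0.229, -0.0], [-0.0, -0.0, -1.0]]
contact_force: [-2.1, 0.2, 2.9]
grip_width: 0.0006
finger_force: 1.6
```

Request:
send_rows(plan=[{"translation": [0,0,0.06],"rot": [0,0,0]},{"translation": [0,0,0.12],"rot": [0,0,0]},{"translation": [0,0,0.18],"rot": [0,0,0]},{"translation": [0,0,0.22],"rot": [0,0,0]},{"translation": [0,0,0.22],"rot": [0,0,0]}])

```text
clock: 5.05
tcp_pos: [0.5532, 0.1499, 0.0483]
orientation: [[0.229, 0.973, 0.001], [0.973, -0.229, 0.0], [0.0, 0.001, -1.0]]
contact_force: [-0.6, 0.7, -0.3]
grip_width: 0.0007
finger_force: 0.0
```

Request:
send_rows(plan=[{"translation": [0,0,0.03],"rot": [0,0,0]},{"translation": [0,0,0.05],"rot": [0,0,0]},{"translation": [0,0,0.06],"rot": [0,0,0]}])

```text
clock: 5.42
tcp_pos: [0.5533, 0.15, 0.0465]
orientation: [[0.229, 0.973, 0.001], [0.973, -0.229, 0.0], [0.0, 0.001, -1.0]]
contact_force: [-1.3, 0.2, 3.1]
grip_width: 0.0005
finger_force: 1.5
```

Request:
send_rows(plan=[{"translation": [0,0,0.03],"rot": [0,0,0]},{"translation": [0,0,0.03],"rot": [0,0,0]}])

```text
clock: 5.68
tcp_pos: [0.5534, 0.15, 0.0461]
orientation: [[0.229, 0.973, 0.001], [0.973, -0.229, 0.0], [0.0, 0.001, -1.0]]
contact_force: [-2.7, -0.1, 7.8]
grip_width: 0.0003
finger_force: 3.7
```

Request:
send_rows(plan=[{"translation": [0,0,0.02],"rot": [0,0,0]},{"translation": [0,0,0.02],"rot": [0,0,0]}])

```text
clock: 5.92
tcp_pos: [0.5534, 0.15, 0.046]
orientation: [[0.229, 0.973, 0.001], [0.973, -0.229, 0.0], [0.0, 0.001, -1.0]]
contact_force: [-4.5, -0.6, 11.4]
grip_width: 0.0004
finger_force: 5.7
```

The force is rising and the position isn't changing, so the stop is at its end stop. I'll withdraw.

Request:
send_rows(plan=[{"translation": [0,0,-0.2],"rot": [0,0,0]},{"translation": [0,0,-0.8],"rot": [0,0,0]},{"translation": [0,0,-1.8],"rot": [0,0,0]},{"translation": [0,0,-2.8],"rot": [0,0,0]},{"translation": [0,0,-3.5],"rot": [0,0,0]}])

```text
clock: 6.55
tcp_pos: [0.5538, 0.15, 0.1861]
orientation: [[0.229, 0.973, 0.002], [0.973, -0.229, 0.0], [0.001, 0.002, -1.0]]
contact_force: [-0.5, 0.3, 0.1]
grip_width: 0.0006
finger_force: 0.0
```

Request:
send_rows(plan=[{"translation": [-1,0,0],"rot": [0,0,0]},{"translation": [-2,0,0],"rot": [0,0,0]},{"translation": [-3,0,0],"rot": [0,0,0]},{"translation": [-4,0,0],"rot": [0,0,0]},{"translation": [-4,0,0],"rot": [0,0,0]}])

```text
clock: 7.18
tcp_pos: [0.5159, -0.0078, 0.184]
orientation: [[0.233, 0.972, -0.0], [0.972, -0.233, -0.0], [-0.0, -0.0, -1.0]]
contact_force: [-1.1, 0.3, 0.7]
grip_width: 0.0005
finger_force: 0.0
```

```bash
python3 - <<'E'
from h import *
c=r.capture("side")
for t in("square_stop","round_stop_1","pine_board","sanding_block","tape_measure"):
    for d in r.trace("side",t)[:3]:
        P=world(c,d["mask"]); print(t,d["score"],np.median(P,0).round(4),np.percentile(P,98,axis=0).round(3))
cv2.imwrite("pics/e.png",cv2.resize(c["color"][150:300,290:470,::-1],None,fx=4,fy=4,interpolation=cv2.INTER_CUBIC))
E
```

```text
square_stop 0.67 [0.5535 0.1488 0.0467] [0.567 0.161 0.049]
round_stop_1 0.61 [0.5282 0.0315 0.0628] [0.535 0.038 0.066]
round_stop_1 0.46 [0.5422 0.0912 0.0624] [0.549 0.098 0.066]
round_stop_1 0.29 [ 0.6385 -0.0423  0.0299] [0.671 0.004 0.033]
pine_board 0.93 [0.4382 0.0948 0.0217] [0.462 0.159 0.025]
sanding_block 0.72 [ 0.6384 -0.0425  0.0299] [0.671 0.005 0.033]
tape_measure 0.96 [0.6809 0.1457 0.0552] [0.694 0.174 0.068]
```

View pics/e.png

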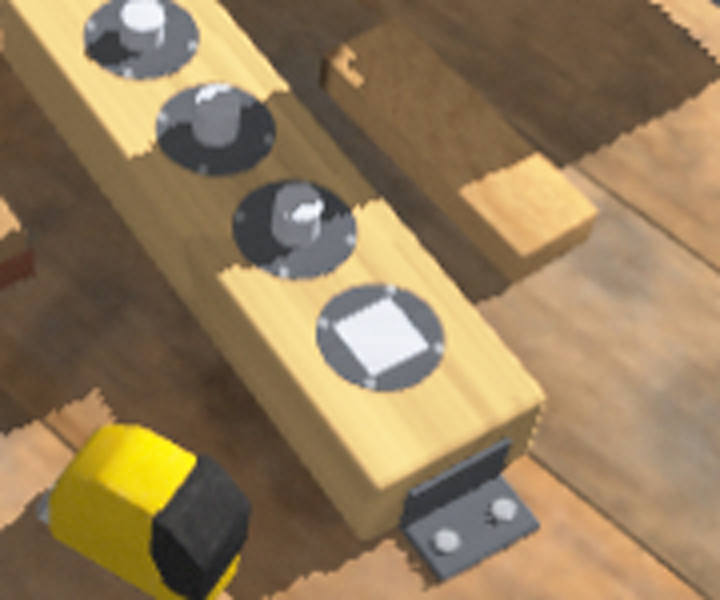

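The square stop at (380,337) is flush with the rail. The round stops are still standing at (143,25), (213,120) and (297,215), and the loose things haven't moved.

```bash
python3 -c "
from plant import r
print(r.sign_off())"
```

```text
the job is handed in; nothing more can be done
None
```

The square stop is pressed flush (top about 1 mm above the wood), the round stops and loose things were left where they were, the arm is clear, and the job is handed in; no verdict came back.

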